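# Tip the small caps out of the divided carrier into the wash pan

### The job

The three small round screw caps in the divided carrier are due for washing. Carry the carrier to the steel pan and, with the pouring corner of the caps' bay close over the pan, tip it on that corner so that all three slide out through the bay's corner gap into the pan while the lids, cuvettes and nuts stay in their own bays. Then stand the carrier upright on the bench again, leaving the pan flat on the bench and the other things around undisturbed.

Things in the scene. Friction and masses are not known exactly. Their poses are not given: they have to be found in the camera images.
- carrier: Divided carrier: open tray of smooth off-white plastic, 180 x 180 mm, corners cut off, about 0.35 kg, any yaw. Floor 4 mm thick; walls and a cross of dividers along its x and y axes, 3 mm thick, top 30 mm up, make four bays 85 mm square. Bays: small caps +x +y, cuvettes -x +y, large lids -x -y, hexagonal nuts +x -y. Origin: centre of the underside; z up.
- caps_lip (a point): Middle of the pouring lip of the small caps' bay, on the floor's upper face, at (70, 70, 4) mm in the carrier's frame. At each outer corner of the carrier the floor is cut off at 45 degrees (40 mm along each side), a straight lip 57 mm wide, and the walls stop 50 mm short of the corner: a gap 66 mm wide, level with the floor, no sill.
- carrier_grip (a point): Centre of the carrier's light grey grip bar, at (0, 0, 88) mm in its frame: 92 mm long along its x, 18 mm thick along its y, 24 mm high (76 to 100 mm above the underside), on a 5 to 11 mm thick, 64 mm wide web.
- carrier_in (a point): Centre of the carrier's floor, at (0, 0, 4) mm in its frame. The contents lie loose on the slippery floor and start to slide at a lean of 13 to 19 degrees. Leant 35 to 40 degrees squarely (within 10) towards a corner, that bay empties in about a second; the others' contents slide against walls or dividers and stay.
- pan: The steel wash pan: an open rectangular pan 190 (x) x 150 (y) mm with an outward flange to 202 x 164 mm, 40 mm high, walls and bottom 3 mm, 0.6 kg, loose on the bench, any yaw. Origin: centre of the underside; z up.
- cap1: One of the three small round aluminium screw caps, ribbed, 22 mm across and 14 mm high, 10 g. Origin: its centre; z is its axis.
- cap2: One of the three small round aluminium screw caps, ribbed, 22 mm across and 14 mm high, 10 g. Origin: its centre; z is its axis.
- cap3: One of the three small round aluminium screw caps, ribbed, 22 mm across and 14 mm high, 10 g. Origin: its centre; z is its axis.
- lid1: One of the two large flat round aluminium lids, 40 mm across and 10 mm high, 22 g; stays in its bay. Origin: its centre; z is its axis.
- cuvette1: One of the two clear square cuvettes, a bar 45 mm long (its x) and 12.5 mm square with a white end, 11 g; stays in its bay. Origin: its centre.
- nut1: One of the two hexagonal steel fitting nuts, 22 mm across flats and 14 mm high, 25 g; stays in its bay. Origin: its centre; z is its axis.
- lid2: One of the two large flat round aluminium lids, 40 mm across and 10 mm high, 22 g; stays in its bay. Origin: its centre; z is its axis.
- cuvette2: One of the two clear square cuvettes, a bar 45 mm long (its x) and 12.5 mm square with a white end, 11 g; stays in its bay. Origin: its centre.
- nut2: One of the two hexagonal steel fitting nuts, 22 mm across flats and 14 mm high, 25 g; stays in its bay. Origin: its centre; z is its axis.
- beaker: Glass beaker, bystander, 68 mm across at the rim, 85 mm high, loose beyond the middle of the work area. Origin: centre of the underside; z up.
- wash_bottle: White plastic wash bottle, bystander, 58 mm across, 137 mm high with a thin spout up to 178 mm, loose at the robot's left. Origin: centre of the underside; z up.
- timer: White bench timer, bystander, 62 x 75 mm, 22 mm high, loose at the robot's right. Origin: centre of the underside; z up.
Things that resemble listed ones, but are neither listed nor needed, are in the scene too. What is shaped like the lid1 but green or pink is not meant.

How it is judged:
By the outcome, as a careful person would: the job done as asked, in the order asked, and still so for the second after the job is handed in, with the robot touching nothing.
It also fails if it takes over 48 s, if anything falls off the work surface, if the arm or the gripper's body presses on something with over 40 N, if the wrist force passes 120 N, or if a joint passes its speed limit or range.

### The arm

A 6-joint arm with a two-finger parallel gripper is mounted at the origin on the work surface. World frame = base frame: x ahead of the robot, y to its left, z up, the work surface at z = 0. Lengths are in m, angles in rad, forces in N, time in s.
With the tool pointing down it reaches from about 0.35 to 0.975 m from the base axis. Payload 7.1 kg.
Tool frame: the origin (TCP) lies midway between the tips of the shut fingers; the grasp point (between the pads) lies 19 mm behind it; z points along the fingers, x is the direction in which the jaws open and shut, and the axes are right-handed (so a half turn about z gives the same grasp; the last joint's range is limited). The gripper opens to 88 mm and grips with 3 to 60 N. Pads are 20 mm wide; open, the fingers measure 115 mm over their backs; the gripper's body (75 mm by 178 mm) begins 61 mm behind the grasp point.
Start: joints at [1.095, 0.423, 1.63, -0, 1.089, -0.019], TCP at [0.276, 0.561, 0.2] pointing down, gripper open.
Joint ranges: [-3, 3], [-0.9, 2.11], [0.09, 2.58], [-1.31, 4.45], [0.11, 2.69], [-2.54, 2.54]. Speed limits (rad/s): [2.39, 2.39, 3.01, 3.14, 3.14, 3.14].

### API

Orientations are given as a unit quaternion [w, x, y, z].
In Python, from station import move_pose, movel, movej, command_gripper, wait, inverse_kinematics, read_camera, camera_info, MotionError, job_done, get_time, get_joint_pos, get_qvel, get_effort, get_tcp_pos, get_ee_rot, get_ft_force, get_ft_torque, get_grip_width gives the robot as it stands. Calls block until the motion is done:
- move_pose(position, orientation): joint-space move of the TCP to a pose.
- movel(position, frame=None, v=0.15, until_force=None): straight line of the TCP; frame=None keeps the orientation; v is the mean speed in m/s. With until_force (N) it stops when the force on the tool has changed by that much, and returns True; else False.
- movej(angles): joint-space move.
- command_gripper(opening): opening from 0.0 (shut) to 1.0 (fully open); the grip force is fixed at half the most; returns when the fingers have stopped.
- wait(seconds).
- inverse_kinematics(position, orientation): joint angles nearest the present ones, or None.
- read_camera(name): name is "side" or "top" or "wrist"; returns the picture (400x640x3 uint8, red, green, blue); there is no depth.
- camera_info(name): a dict with "intrinsics" (3x3 intrinsics, pixels), "T" (4x4, takes a point from camera to world coordinates); the wrist camera has in their place "tool_from_camera" (4x4, takes a point from camera to tool coordinates, whose origin is the TCP and whose axes are the tool frame's). Camera axes: x right, y up, looking along -z (the intrinsics and any distortion apply to the point x, -y, -z); pixel columns grow to the right and rows downward; lengths in m; the calibration is good to about 2 mm. A picture is of the moment at which its call begins: read the wrist's pose just before it. camera_info takes no time and is no camera call.
A pose or a line that the arm cannot do raises MotionError and nothing moves.
- job_done(): hands the job in, once; it reports no verdict.
Readings, each from a call of its own:
- get_time(): time.
- get_joint_pos(): joint angles.
- get_qvel(): joint speeds.
- get_effort(): joint torques, N m.
- get_tcp_pos(): TCP position.
- get_ee_rot(): TCP orientation.
- get_ft_force(): force on the tool from outside, world axes, zero at the start.
- get_ft_torque(): the same for the moment, N m.
- get_grip_width(): opening from 0.0 (shut) to 1.0 (fully open).
Only numpy, scipy, OpenCV 4.12 (cv2) and the standard library are available. Lean on these libraries where they do the work, as an engineer would, in place of code of your own. Each camera call takes 0.05 s, during which the arm holds its last target.

## Working session

There is one attempt and no reset: what is moved stays moved. The work goes in short steps, each a Python script; the robot and the scene stay as the last script left them, time stands still between calls to the robot, and variables do not carry over. Pictures are saved under pics/ and viewed, and the job is handed in when it is done.

```bash
ls; mkdir -p pics; python3 - <<'E'
from station import *
import cv2
print(get_time())
for n in ("top","side","wrist"):
    im=read_camera(n); cv2.imwrite(f"pics/{n}0.png",im[:,:,::-1]); 
    print(n,camera_info(n))
E
```

```text
pics
0.0
top {'intrinsics': array([[379.57879346,   0.        , 322.15158758],
       [  0.        , 379.57879346, 196.88120831],
       [  0.        ,   0.        ,   1.        ]]), 'T': array([[ 0.00662921,  0.98368995, -0.17975022,  0.33125725],
       [-0.99980073,  0.00313532, -0.01971464, -0.01031386],
       [-0.01882952,  0.17984509,  0.98351471,  1.18958316],
       [ 0.        ,  0.        ,  0.        ,  1.        ]])}
side {'intrinsics': array([[416.82501413,   0.        , 314.13395225],
       [  0.        , 416.82501413, 200.80533133],
       [  0.        ,   0.        ,   1.        ]]), 'T': array([[-0.95592223,  0.21116087, -0.20401904,  0.25189382],
       [-0.29313894, -0.64658176,  0.7042738 ,  0.8608039 ],
       [ 0.01680008,  0.73303691,  0.67998136,  0.91938633],
       [ 0.        ,  0.        ,  0.        ,  1.        ]])}
wrist {'intrinsics': array([[306.97718094,   0.        , 319.39475837],
       [  0.        , 306.97718094, 199.50479953],
       [  0.        ,   0.        ,   1.        ]]), 'tool_from_camera': array([[ 9.99999506e-01,  8.21673766e-04, -5.59663254e-04,
         5.76221947e-04],
       [ 6.23698471e-04, -9.56890332e-01, -2.90448798e-01,
        -7.95756922e-02],
       [-7.74190514e-04,  2.90448305e-01, -9.56890371e-01,
        -1.84568882e-01],
       [ 0.00000000e+00,  0.00000000e+00,  0.00000000e+00,
         1.00000000e+00]])}
```

View pics/top0.png

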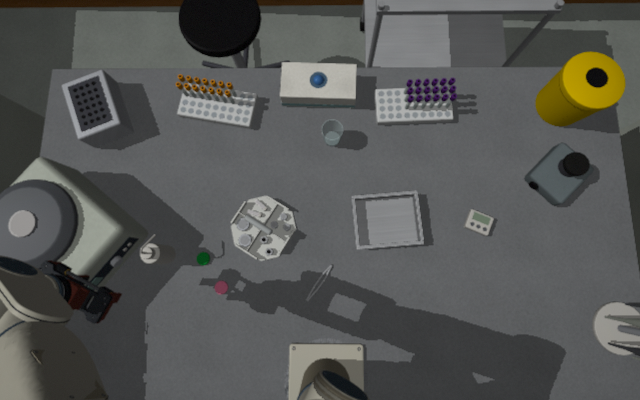

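View pics/side0.png

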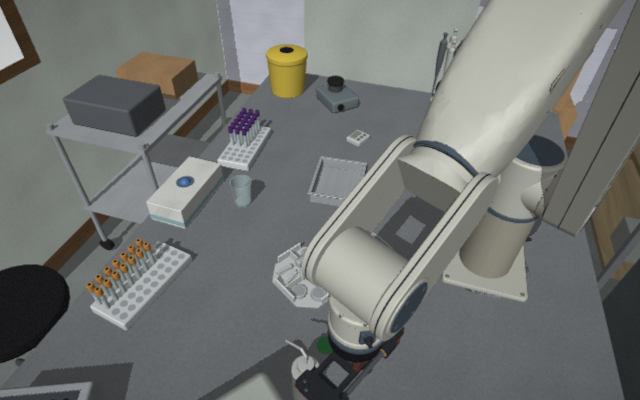

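The top view shows the carrier at about (264,228), the pan at (388,220), the beaker at (333,131), the timer at (480,222) and the wash bottle at (150,253). The green disc (203,258) and pink disc (221,287) are decoys. I'll crop in on the carrier and pan.

```bash
python3 - <<'E'
import cv2
im=cv2.imread("pics/top0.png")
cv2.imwrite("pics/c1.png",cv2.resize(im[185:270,215:315],None,fx=7,fy=7,interpolation=cv2.INTER_CUBIC))
cv2.imwrite("pics/c2.png",cv2.resize(im[180:260,340:440],None,fx=7,fy=7,interpolation=cv2.INTER_CUBIC))
E
```

```text
(no output)
```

View pics/c1.png

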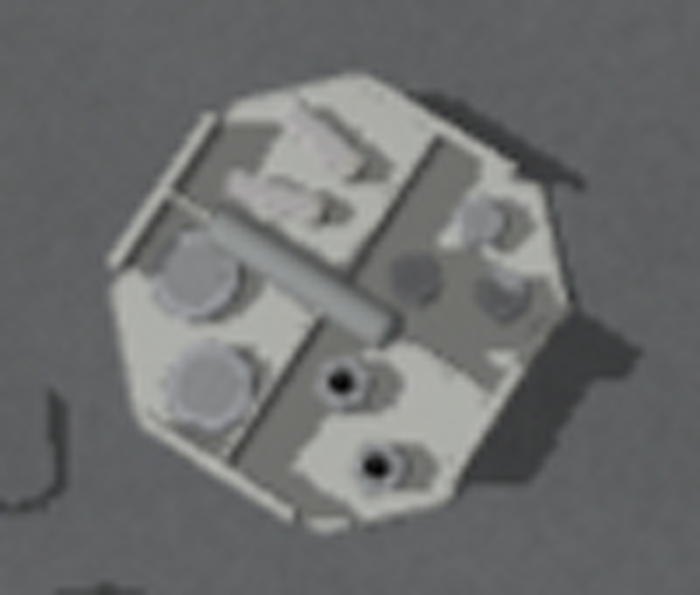

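View pics/c2.png

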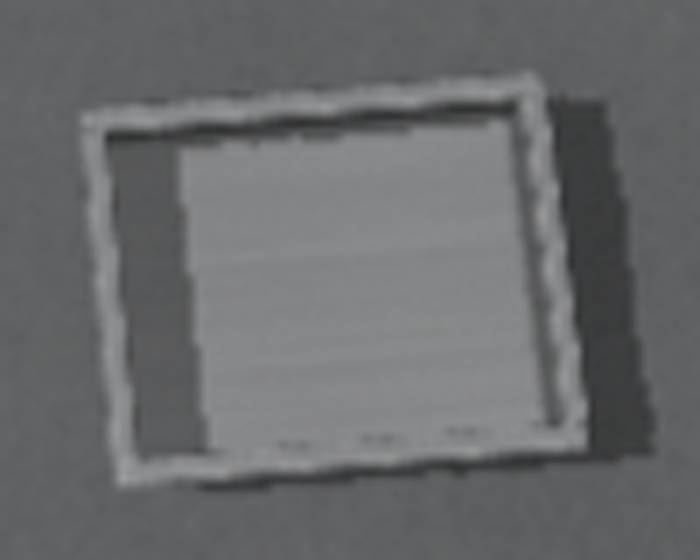

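The carrier crop shows the bar running from crop (215,215) to (390,330). The three small caps are in the right bay at crop (485,220), (415,275) and (505,295). The nuts with black holes are at the bottom, the lids at left and the cuvettes at top, so this matches the bay layout: +x is lower-right and +y is upper-right. Next I'll measure positions by casting rays.

```bash
cat > h.py <<'E'
import numpy as np, cv2
from station import *
from scipy.spatial.transform import Rotation as R
def ray(px,K,T,z):
    px=np.atleast_2d(px).astype(float); d=np.c_[(px[:,0]-K[0,2])/K[0,0],-(px[:,1]-K[1,2])/K[1,1],-np.ones(len(px))]
    d=d@T[:3,:3].T; o=T[:3,3]; return o+d*((z-o[2])/d[:,2])[:,None]
def rot(): q=np.array(get_ee_rot()); return R.from_quat(q[[1,2,3,0]]) if q.size==4 else R.from_matrix(q)
def cam(n):
    i=camera_info(n)
    if n!="wrist": return i["intrinsics"],i["T"]
    T=np.eye(4);T[:3,:3]=rot().as_matrix();T[:3,3]=get_tcp_pos(); return i["intrinsics"],T@i["tool_from_camera"]
def proj(P,K,T):
    P=np.atleast_2d(P); c=(P-T[:3,3])@T[:3,:3]; return np.c_[K[0,2]-K[0,0]*c[:,0]/c[:,2],K[1,2]+K[1,1]*c[:,1]/c[:,2]]
def q(r): x=r.as_quat(); return [x[3],x[0],x[1],x[2]]
def down(a): # tool z down, tool x at world angle a
    return R.from_matrix(np.array([[np.cos(a),np.sin(a),0],[np.sin(a),-np.cos(a),0],[0,0,-1]]).T.T)
E
python3 - <<'E'
from h import *
K,T=cam("top")
c1=lambda a:np.array(a)/7+[215,185]-.4
c2=lambda a:np.array(a)/7+[340,180]-.4
b=ray(c1([[218,220],[393,328]]),K,T,.1);print("bar",b,np.linalg.norm(b[1]-b[0]),np.degrees(np.arctan2(*(b[1]-b[0])[[1,0]])),b.mean(0))
p=ray(c2([[80,112],[538,75],[587,447],[122,487]]),K,T,.04);print("pan",p,p.mean(0),[np.linalg.norm(p[i]-p[i-1]) for i in range(4)],np.degrees(np.arctan2(*(p[1]-p[0])[[1,0]])))
for n,px,z in (("beaker",[333,131],.06),("timer",[480,222],.02),("bottle",[150,253],.1),("green",[203,258],.01)): print(n,ray(px,K,T,z))
print(get_ee_rot(),down(0).as_matrix())
E
```

```text
bar [[0.47317993 0.23300864 0.1       ]
 [0.42875886 0.15884419 0.1       ]] 0.08644997594666573 -120.91965797127634 [0.45096939 0.19592642 0.1       ]
pan [[ 0.54564913 -0.0761071   0.04      ]
 [ 0.56280688 -0.27712291  0.04      ]
 [ 0.40043707 -0.29185636  0.04      ]
 [ 0.38230188 -0.09292554  0.04      ]] [ 0.47279874 -0.18450298  0.04      ] [np.float64(0.16421079880136047), np.float64(0.20174672959802736), np.float64(0.16303690017522593), np.float64(0.19975574377229022)] -85.12133123302593
beaker [[ 0.74697748 -0.02017197  0.06      ]]
timer [[ 0.46813468 -0.47227494  0.02      ]]
bottle [[0.36531893 0.50392118 0.1       ]]
green [[0.35384909 0.37998742 0.01      ]]
[ 3.02991399e-04  8.48836455e-01  5.28655213e-01 -4.96735382e-04] [[ 1.  0.  0.]
 [ 0. -1.  0.]
 [ 0.  0. -1.]]
```

```bash
python3 - <<'E'
from h import *
for a in (-31,149):
    for p,aa in (((.451,.196,.22),a),((.451,.196,.069),a),((.47,-.07,.2),a-9)):
        print(a,p,inverse_kinematics(p,q(down(np.radians(aa)))))
# tilted
u=np.array([np.cos(np.radians(-85)),np.sin(np.radians(-85)),0])
ax=np.cross([0,0,1],u)
lip=np.array([.473,-.185,.055])-.03*u
for a in (-31,149):
  Rc=R.from_rotvec(ax*np.radians(38))*R.from_euler('z',-130,degrees=True)
  tcp=lip+Rc.apply(np.array([0,0,.069])-[.07,.07,.004])
  Rt=R.from_rotvec(ax*np.radians(38))*down(np.radians(a-9))
  print(tcp,inverse_kinematics(tcp,q(Rt)))
E
```

```text
-31 (0.451, 0.196, 0.22) [ 3.85763470e-01  2.01129989e-01  1.89994079e+00 -4.44089210e-16
  1.04052187e+00  9.26815538e-01]
-31 (0.451, 0.196, 0.069) [ 3.85763470e-01  4.38558522e-01  2.00448990e+00 -4.44089210e-16
  6.98544229e-01  9.26815538e-01]
-31 (0.47, -0.07, 0.2) [-1.72894905e-01  2.02384185e-01  1.95227581e+00 -4.44089210e-16
  9.86932658e-01  5.25236796e-01]
149 (0.451, 0.196, 0.22) [ 3.85763470e-01  2.01129989e-01  1.89994079e+00 -4.44089210e-16
  1.04052187e+00 -2.21477712e+00]
149 (0.451, 0.196, 0.069) [ 3.85763470e-01  4.38558522e-01  2.00448990e+00 -4.44089210e-16
  6.98544229e-01 -2.21477712e+00]
149 (0.47, -0.07, 0.2) None
[ 0.46707419 -0.11726764  0.16716808] [-0.60511481  0.49710357  1.79536524  0.50799502  1.34328804 -0.15046941]
[ 0.46707419 -0.11726764  0.16716808] None
```

```bash
python3 - <<'E'
from h import *
move_pose([.451,.196,.22],q(down(np.radians(-31))))
wait(.2)
np.savez("w1.npz",T=cam("wrist")[1]); im=read_camera("wrist"); cv2.imwrite("pics/w1.png",im[:,:,::-1]); print(get_time())
im=read_camera("side"); cv2.imwrite("pics/s1.png",im[:,:,::-1])
E
```

```text
1.9
```

View pics/w1.png

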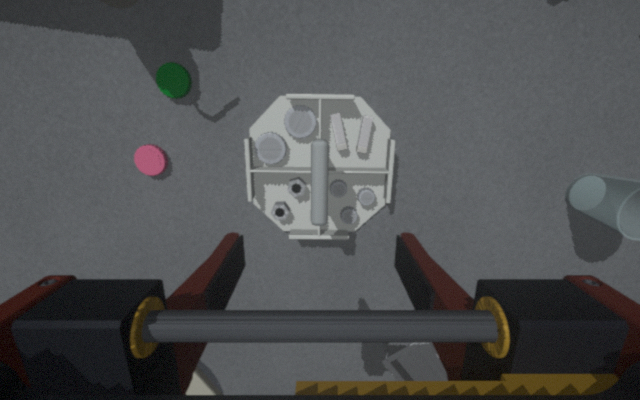

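The wrist view shows the carrier with its bar along image column 319, rows 140–225. The caps are at lower right (338,187), (367,197), (349,215), the nuts at lower left, the lids at upper left and the cuvettes at upper right. Green (173,80) and pink (150,160) are outside the carrier.

```bash
python3 - <<'E'
from h import *
im=cv2.imread("pics/w1.png"); cv2.imwrite("pics/w1c.png",cv2.resize(im[80:250,235:405],None,fx=3.5,fy=3.5,interpolation=cv2.INTER_CUBIC))
K=camera_info("wrist")["intrinsics"];T=np.load("w1.npz")["T"]
print(T[:3,3])
g=im[215:222,:,:].mean(0)[300:340];print(g.round().astype(int).tolist())
h=im[130:240,316:322].mean(1);print(h.round().astype(int).tolist())
E
```

```text
[0.49272415 0.26569815 0.40445243]
[[166, 169, 165], [167, 170, 165], [166, 168, 165], [166, 169, 165], [166, 169, 164], [166, 169, 165], [166, 169, 165], [166, 169, 165], [164, 167, 163], [160, 162, 158], [144, 146, 142], [128, 127, 123], [132, 131, 126], [137, 135, 130], [140, 138, 133], [143, 142, 137], [145, 144, 138], [143, 143, 136], [143, 141, 135], [141, 140, 135], [139, 138, 132], [137, 135, 130], [132, 131, 126], [124, 123, 118], [115, 113, 109], [106, 105, 102], [96, 95, 93], [109, 109, 107], [140, 143, 139], [152, 155, 152], [149, 151, 147], [136, 138, 135], [122, 125, 121], [113, 116, 112], [112, 114, 111], [111, 113, 110], [112, 113, 111], [110, 112, 109], [111, 113, 111], [110, 112, 109]]
[[132, 134, 130], [131, 133, 130], [130, 132, 130], [131, 134, 131], [132, 135, 130], [137, 140, 136], [145, 147, 143], [143, 145, 141], [132, 133, 129], [122, 122, 118], [132, 130, 126], [142, 141, 135], [153, 152, 146], [155, 153, 146], [152, 150, 144], [150, 149, 142], [147, 146, 139], [147, 146, 140], [146, 146, 139], [146, 145, 140], [147, 146, 140], [146, 145, 140], [146, 145, 1
[... 783 characters left out ...]
8], [143, 141, 136], [143, 142, 136], [144, 142, 136], [142, 141, 136], [142, 142, 136], [143, 142, 137], [142, 141, 136], [143, 141, 136], [142, 142, 136], [142, 142, 136], [142, 142, 135], [143, 142, 136], [142, 140, 135], [142, 141, 135], [143, 142, 135], [142, 141, 136], [141, 140, 134], [143, 141, 135], [142, 139, 134], [142, 141, 135], [141, 140, 134], [141, 140, 134], [141, 140, 134], [138, 137, 132], [125, 124, 119], [111, 110, 106], [115, 115, 111], [136, 138, 134], [144, 147, 144], [142, 144, 141], [134, 138, 135], [126, 128, 126], [124, 126, 123], [124, 126, 122], [123, 126, 122], [132, 133, 130], [153, 155, 152], [168, 171, 167], [171, 174, 170], [157, 159, 156], [108, 108, 106]]
```

View pics/w1c.png

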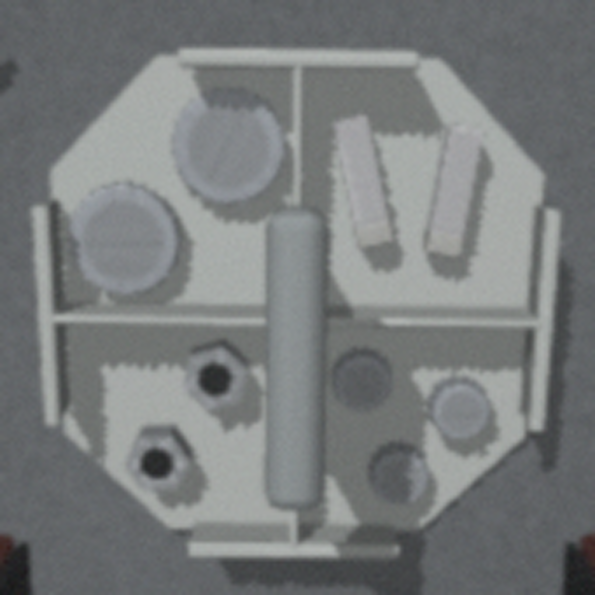

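```bash
python3 - <<'E'
from h import *
K=camera_info("wrist")["intrinsics"];T=np.load("w1.npz")["T"]
f=lambda a:np.array(a)/3.5+[235,80]-.36
b=ray(f([[296,207],[296,508]]),K,T,.098);d=b[1]-b[0];print("bar",np.linalg.norm(d),np.degrees(np.arctan2(d[1],d[0])),b.mean(0))
w=ray(f([[180,56],[417,58],[40,205],[52,425],[552,210],[537,430],[190,550],[398,550]]),K,T,.03)
print("walls",w.mean(0)); 
m=[w[i:i+2].mean(0) for i in(0,2,4,6)]
for a,c in((m[0],m[3]),(m[1],m[2])): d=c-a;print(np.linalg.norm(d),np.degrees(np.arctan2(d[1],d[0])),(a+c)/2)
E
```

```text
bar 0.09071348172522212 -120.95291039865137 [0.45337764 0.20081601 0.098     ]
walls [0.45268666 0.20000848 0.03      ]
0.176727353371492 -121.4691394503241 [0.45286543 0.20005016 0.03      ]
0.1764958846641324 -31.520641007908807 [0.4525079  0.19996679 0.03      ]
```

```bash
python3 - <<'E'
from h import *
rt=q(down(np.radians(-31.2)))
movel([.453,.2003,.069],rt,v=.12)
print(get_ft_force()); command_gripper(0.0); print("w",get_grip_width()*88)
movel([.453,.2003,.15],rt,v=.1); wait(.1)
print("w",get_grip_width()*88,get_ft_force(),get_time())
T=cam("wrist")[1];np.savez("w2.npz",T=T)
for n in("wrist","side"): cv2.imwrite(f"pics/{n}2.png",read_camera(n)[:,:,::-1])
E
```

```text
[-0.385015    0.40967524  0.25094882]
w 17.591301061657873
w 17.69151646417313 [-0.11195359 -0.7220373  -5.0895269 ] 5.4917
```

View pics/wrist2.png

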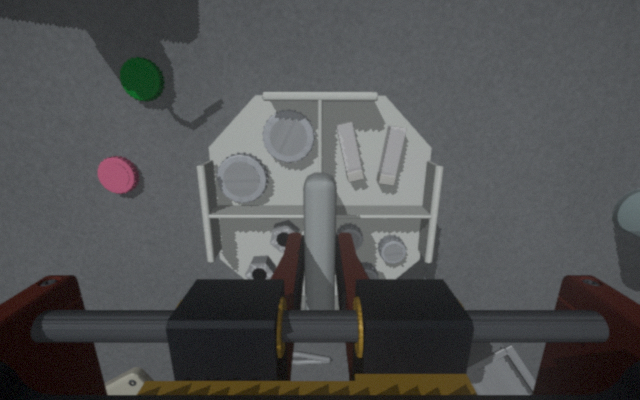

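View pics/side2.png

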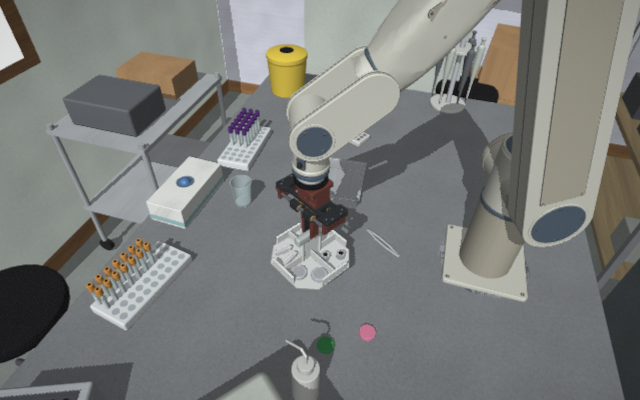

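The carrier is held (bar width 17.7 mm, 5.1 N load) and its contents are in place. Before moving over the pan I'll check that it hangs level by predicting the wall pixels.

```bash
python3 - <<'E'
from h import *
K=camera_info("wrist")["intrinsics"];T=np.load("w2.npz")["T"]
Rc=R.from_euler('z',-121.2,degrees=True); o=np.array([.453,.2003,.15-.069])
P=np.array([[-.09,-.04,.03],[-.09,.04,.03],[-.04,-.09,.03],[-.04,.09,.03],[.04,.09,.03],[.04,-.09,.03]])
print(proj(o+Rc.apply(P),K,T).round(1))
# move over the pan
u=np.array([np.cos(np.radians(-85)),np.sin(np.radians(-85)),0]); lip=np.array([.473,-.185,.08])-.035*u
tcp=lip-.09899*u; tcp[2]=.145
movel(tcp,q(down(np.radians(-40))),v=.13); wait(.2)
print(get_tcp_pos(),get_grip_width()*88,get_time())
np.savez("w3.npz",T=cam("wrist")[1])
for n in("top","wrist"): cv2.imwrite(f"pics/{n}3.png",read_camera(n)[:,:,::-1])
im=cv2.imread("pics/top3.png");cv2.imwrite("pics/top3c.png",cv2.resize(im[120:300,240:460],None,fx=3.3,fy=3.3,interpolation=cv2.INTER_CUBIC))
E
```

```text
[[261.1  91.4]
 [377.9  91.3]
 [196.7 163.7]
 [442.5 163.6]
 [431.  261.7]
 [208.3 261.7]]
[ 0.46132967 -0.0512372   0.14499998] 17.737847376313717 7.8833
```

View pics/wrist3.png

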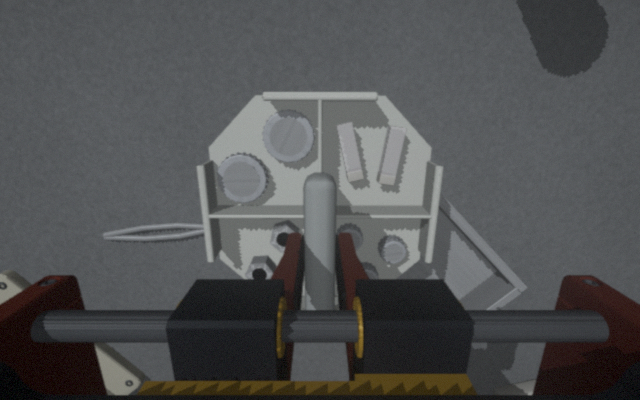

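View pics/top3c.png

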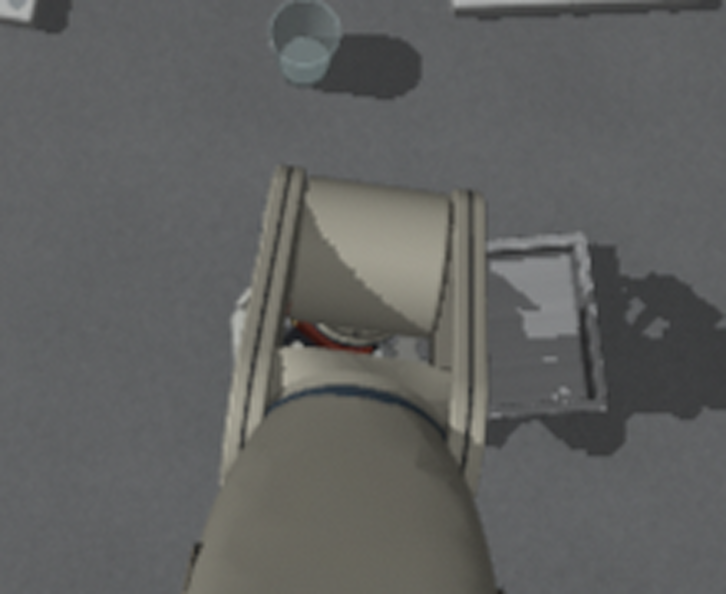

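```bash
cat >> h.py <<'E'
u=np.array([np.cos(np.radians(-85)),np.sin(np.radians(-85)),0]); ax=np.cross([0,0,1],u)
def leaned(deg,lipz):
    lip=np.array([.473,-.185,0])-.035*u; lip[2]=lipz
    r=R.from_rotvec(ax*np.radians(deg))
    return lip+(r*R.from_euler('z',-130,degrees=True)).apply([-.07,-.07,.065]), q(r*down(np.radians(-40)))
E
python3 - <<'E'
from h import *
S=[(9.5,.073),(19,.066),(28.5,.06),(38,.056)]
for s in S: assert inverse_kinematics(*leaned(*s)) is not None
for s in S: movel(*leaned(*s),v=.09)
print(get_time(),get_tcp_pos(),rot().as_matrix()[:,2]); wait(1.0)
np.savez("w4.npz",T=cam("wrist")[1])
for n in("side","wrist"): cv2.imwrite(f"pics/{n}4.png",read_camera(n)[:,:,::-1])
im=cv2.imread("pics/side4.png");cv2.imwrite("pics/side4c.png",cv2.resize(im[120:280,240:420],None,fx=3.7,fy=3.7,interpolation=cv2.INTER_CUBIC))
print(get_grip_width()*88,get_ft_force(),get_time())
E
```

```text
9.375 [ 0.46626356 -0.11163029  0.16757551] [-0.05525336  0.61162058 -0.78921944]
17.46641232342754 [ 6.42275548e-01  6.67874434e-04 -4.95397777e+00] 10.475
```

View pics/side4c.png

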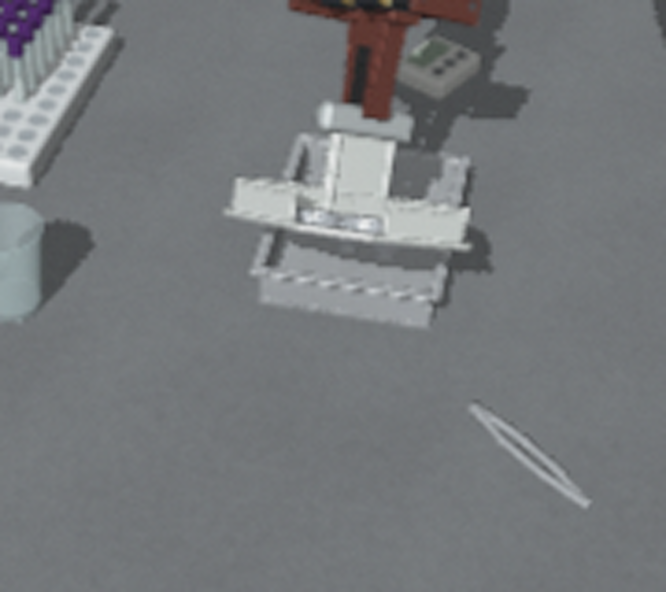

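View pics/wrist4.png

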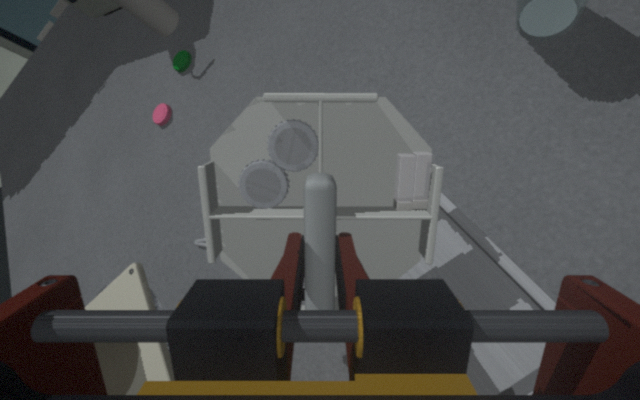

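At full lean the carrier hasn't slipped in the grip. The cuvettes have moved against their outer wall at (412,180), the lids are against the dividers, and the visible part of the caps' bay is empty. Now I'll level it, retreat along the corner direction and check all four bays and the pan.

```bash
python3 - <<'E'
from h import *
wait(.4)
for s in [(28.5,.062),(19,.068),(9.5,.074),(0,.082)]: movel(*leaned(*s),v=.09)
p=np.array(get_tcp_pos()); 
movel([.453,.06,.155],v=.15); wait(.15)
K,T=cam("top");cv2.imwrite("pics/top5.png",read_camera("top")[:,:,::-1])
cv2.imwrite("pics/side5.png",read_camera("side")[:,:,::-1])
im=cv2.imread("pics/top5.png");cv2.imwrite("pics/top5c.png",cv2.resize(im[170:270,340:440],None,fx=5.5,fy=5.5,interpolation=cv2.INTER_CUBIC))
im=cv2.imread("pics/side5.png");cv2.imwrite("pics/side5c.png",cv2.resize(im[130:290,240:420],None,fx=3.7,fy=3.7,interpolation=cv2.INTER_CUBIC))
print(get_time(),get_grip_width()*88)
E
```

```text
13.4167 17.869068314686892
```

View pics/top5c.png

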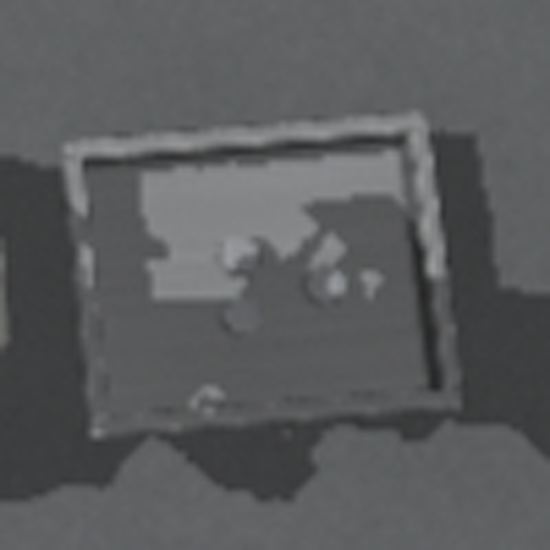

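View pics/side5c.png

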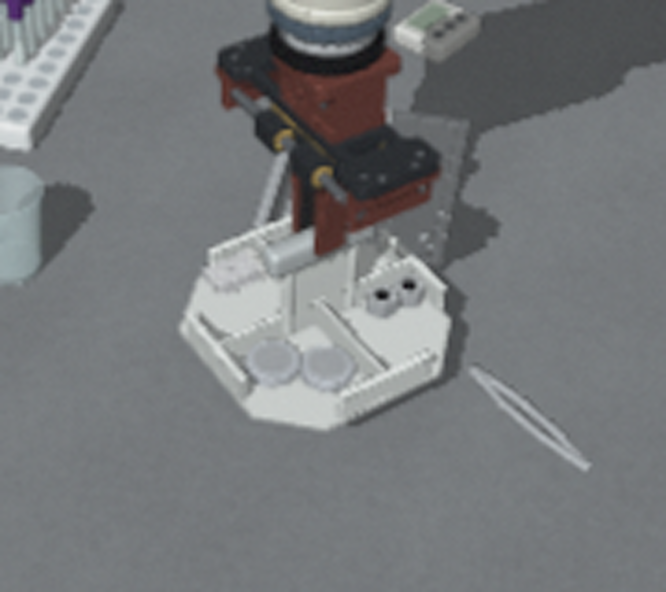

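The pan holds three caps at crop (240,250), (240,318) and (330,283). Lids, cuvettes and nuts are all in their bays. I'll set the carrier back on its original clear spot.

```bash
python3 - <<'E'
from h import *
rt=q(down(np.radians(-31.2)))
movel([.453,.2003,.15],rt,v=.13)
movel([.453,.2003,.078],rt,v=.08); wait(.1)
print(movel([.453,.2003,.066],rt,v=.02,until_force=3),get_tcp_pos()[2],get_ft_force())
command_gripper(0.35); wait(.1)
command_gripper(1.0)
movel([.453,.2003,.25],rt,v=.15)
print(get_time()); np.savez("w6.npz",T=cam("wrist")[1])
cv2.imwrite("pics/wrist6.png",read_camera("wrist")[:,:,::-1])
move_pose([.40,.40,.30],rt); wait(.1)
for n in("top","side"): cv2.imwrite(f"pics/{n}6.png",read_camera(n)[:,:,::-1])
print(get_time())
im=cv2.imread("pics/top6.png");cv2.imwrite("pics/top6c.png",cv2.resize(im[170:270,210:440],None,fx=3.4,fy=3.4,interpolation=cv2.INTER_CUBIC))
im=cv2.imread("pics/side6.png");cv2.imwrite("pics/side6c.png",cv2.resize(im[130:340,230:430],None,fx=2.8,fy=2.8,interpolation=cv2.INTER_CUBIC))
E
```

```text
True 0.06885076968104781 [-0.09190385  0.88587248  3.22524036]
19.175
20.2833
```

View pics/top6c.png

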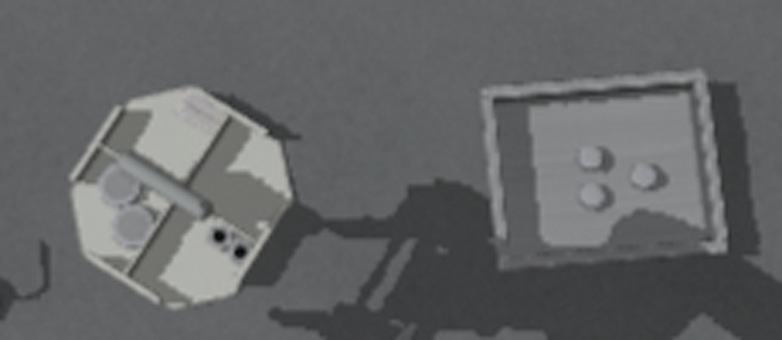

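View pics/wrist6.png

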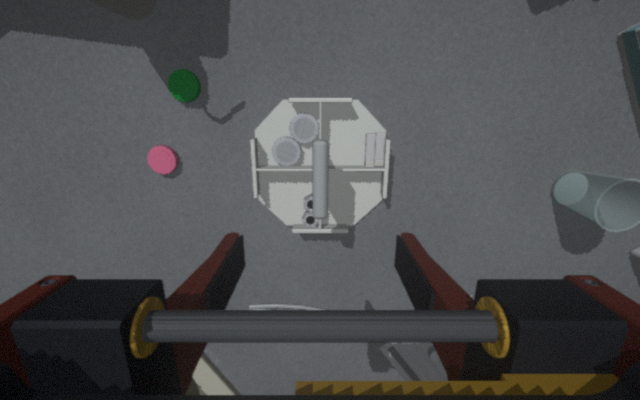

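View pics/top6.png

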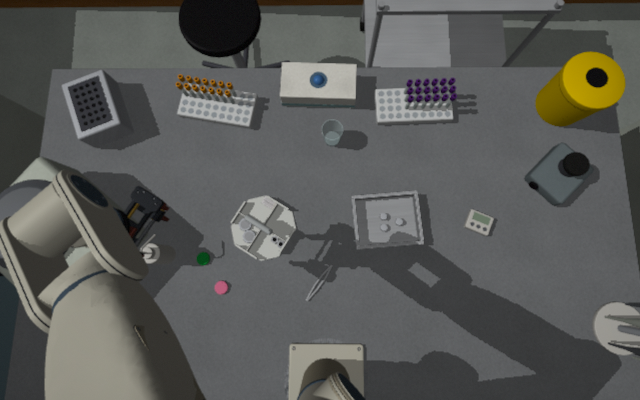

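The final top view shows three caps in the pan at (384,216), (385,228) and (400,222), and the caps' bay empty. The carrier stands flat at its original spot with two lids, two cuvettes and two nuts in their bays. The pan, beaker, timer, bottle and decoys are at their starting pixels.

```bash
python3 -c "
from station import *
print(get_ft_force(),get_time()); job_done()"
```

```text
[ 0.59079197  0.01333948 -0.90081781] 20.2833
the job is handed in; nothing more can be done
```

All three screw caps are in the wash pan, and the carrier is standing upright on the bench again where it started. I handed the job in at 20.3 s.

I gripped the carrier by its bar and held the caps' corner about 15 mm above the pan rim, well inside the pan. I then leant the carrier 38° on that corner to pour and levelled it. The wrist camera showed no slip in the grip at full lean.

- **Caps and bays:** the last pictures show three caps lying in the pan and the caps' bay empty. Both lids, both cuvettes and both nuts are in their own bays, though they slid within them.
- **Surroundings:** the pan is flat and hasn't visibly moved. The beaker, wash bottle, timer and other items look unmoved in the top view.
- **Forces:** the readings I took stayed at about 5 N or less, well under the limits. The gripper was clear of everything at hand-in.

The only disagreement was a 4–5 pixel offset in where the carrier's far wall appeared just after lifting. I took it as calibration error or a slight pitch in the grip, and it made no difference to the pour.

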